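# Roll the brass pin onto the line

## Robot

A 6-joint arm with a two-finger parallel gripper is mounted at the origin on a cart in front of the work surface, level with it; the furniture and walls round the work are solid. World frame = base frame: x ahead of the robot, y to its left, z up, the work surface at z = 0. Lengths are in m, angles in rad, forces in N, time in s.
With the tool pointing down it reaches from about 0.325 to 0.775 m from the base axis. Payload 5.5 kg.
Tool frame: the origin (TCP) lies between the finger pads; the fingertips stand 19 mm ahead of it and the grasp point (between the pads) is the TCP; z points along the fingers, y is the line along which they close (so a half turn about z gives the same grasp; the last joint's range is limited). The gripper opens to 88 mm and grips with 3 to 60 N. Pads are 20 mm wide; open, the fingers measure 115 mm over their backs; the gripper's body (75 mm by 178 mm) begins 61 mm behind the grasp point.
Start: joints at [-1.306, 0.091, 1.231, -0, 1.82, -0.057], TCP at [0.19, -0.569, 0.242] pointing down, gripper open.
Joint ranges: [-2.87, 2.87], [-0.86, 2.18], [0.17, 2.46], [-1.51, 4.65], [0.06, 2.69], [-2.65, 2.65]. Speed limits (rad/s): [2.57, 2.57, 3.01, 3.14, 3.14, 3.14].

## Interface

Orientations are given as a rotation vector (axis times angle).
In Python, from bench import bot gives the robot as it stands.
- The arm moves only by the tool play_rows, never from a script. Its argument "moves" is a list of rows, each a list of 3 entries, a list of its own where there are three numbers: the opening, from -1 (shut) to 1 (fully open), so that 0 is half open, then the shift along the tool's x, y, z in cm, then the turn, a rotation vector about the tool's x, y, z in rad. A call has 1 to 8 rows; each row shifts and turns the commanded pose from where the row before left it, along the tool's axes as they then stand; what a row does not reach is not made up. A row lasts 1/10 s, in which the tool goes at most 50 mm and 8.59 degrees, less where a joint would pass 70% of its speed; a pose out of reach is approached as far as the arm can. A call with a gripper value outside its range is refused whole. The fingers move at their own pace and stop on an object; the grip force is fixed at half the most. Time passes only in rows, so rows that do not move let the fingers close. It gives the time, the measured TCP pose, the force, the opening and the grip force at its end, in the units of the state.
- bot.observe(): the state, without advancing time (a new reading comes with each control period).
- bot.camera(name): name is "scene" or "top"; returns a dict with "pixels" (400x640x3 uint8, red, green, blue), "range_z" (400x640 float32, m along the optical axis (not along the pixel's ray), 0 where there is no reading), "camera_matrix" (3x3 intrinsics, pixels), "eye" and "orientation" of the camera in the world. Camera axes: x right, y up, looking along -z (the intrinsics and any distortion apply to the point x, -y, -z); pixel columns grow to the right and rows downward; lengths in m; the calibration is good to about 2 mm. A picture is of the moment at which its call begins.
- bot.finish_job(): hands the job in; it is judged then, once.
Trained networks look in a picture, given as the dict that the camera call returned (one of the last four; its "shot" number tells which), for a name from the list of things; names that differ only in an ending like _2 or _b are one class to them, and where a whole thing is asked for, a point or a joint stands for the part that bears it (a point fixed in the world has none). Each returns a list of dicts, best first, with "score" (0 to 1); they miss things now and then, are a little off and sometimes report something else, mostly with a low value. They report only what shows in the picture. A call takes as long as a camera call. They do not tell look-alikes from the thing itself.
- bot.find_in(query, picture): "centre" ([x, y, z] in m, in world coordinates, good to about 4 mm: the middle of the surface that is visible of it).
The state is a dict: "t": time; "qpos": joint angles; "joint_vel": joint speeds; "joint_efforts": joint torques, N m; "position": TCP position; "eef_rot": TCP orientation; "wrist_force": force on the tool from outside, world axes, zero at the start; "wrist_torque": the same for the moment, N m; "finger_gap": finger opening in m; "grip_force": force on a finger pad.
Only numpy, scipy, OpenCV 4.12 (cv2) and the standard library are available. Lean on these libraries where they do the work, as an engineer would, in place of code of your own. Each camera call takes 0.05 s, during which the arm holds its last target. There are 200 camera calls.

## Task

Roll the brass pin away from the fence, across the measuring pad, by pushing with the fingertips, so that it comes to rest centred on the white line and lying along it, ready to be gauged. Roll it rather than slide it, do not pick it up, leave the things around it where they are, and finish with the hand clear.

Things in the scene. Friction and masses are not known exactly. Their poses are not given: they have to be found in the camera images.
- pad: fixed measuring pad: a flat dark rubber face on an aluminium plate, 180 mm along its x by 140 mm along its y; the face is 6 mm above the bench. Along its edge at -x (the robot's side) stands a low aluminium fence, 8 mm thick (x = -88 to -80 mm), its top 14 mm above the bench. Origin: centre of its underside, at bench height; x points from the fence across the pad, z up
- line: the straight white line marked across the pad, 110 mm long (its y axis), 2.5 mm wide, practically flush with the face. Origin at its middle; its x axis points away from the fence. How far it lies from the fence differs each time
- pin: plain solid brass cylinder, 20 mm across, 60 mm long, about 150 g, loose, lying 2 to 8 mm from the fence, nearly parallel to it, 40 to 92 mm from the line. Origin: its centre (16 mm above the bench); y axis = cylinder axis; x, z turn as it rolls. It does not roll on by itself once slow. A fingertip on its top, moved sideways, rolls it half as far as the tip moves; several strokes may be needed
- small_tin: a round glass-topped tin, 28 mm across, 12 mm high, standing on a far corner of the pad; loose, a bystander to be left alone; origin at the centre of its underside
- gauge: a pocket dial gauge lying on its back left of the pad, 70x49x12 mm; loose, a bystander to be left alone; origin at the centre of its underside
- bottle: a small glass bottle with a screw cap, 26 mm across, 48 mm high, standing right of the pad; loose, a bystander to be left alone; origin at the centre of its underside
- spool: a spool of dark thread with wooden flanges, 28 mm across, 30 mm high, standing right of the pad; loose, a bystander to be left alone; origin at the centre of its underside
- lidded_tin: a round metal tin with press-on lid, 35 mm across, 12 mm high, right of the pad near the robot; loose, a bystander to be left alone; origin at the centre of its underside
Things that resemble listed ones, but are neither listed nor needed, are in the scene too. There is more than one size of the pin; the one meant has the size given above.

How it is judged:
By the outcome, as a careful person would: the job done as asked, in the order asked, and still so for the second after the job is handed in, with the robot touching nothing.
It also fails if it takes over 54 s, if anything falls off the work surface, if the arm or the gripper's body presses on something with over 40 N, if the wrist force passes 120 N, or if a joint passes its speed limit or range.

## Working session

There is one attempt and no reset: what is moved stays moved. The work goes in short steps, Python scripts to look and compute and a tool call to move; the robot and the scene stay as the last step left them, time stands still between calls to the robot, and variables do not carry over. Pictures are saved under pics/ and viewed, at most 10 in all, crops included, and the job is handed in when it is done.

Besides the shell and the picture viewer there is one more tool, called as name([rows], argument=value, ...), one row to a line, values as JSON. play_rows: Moves the arm, as the interface text tells. Its arguments: {"type":"object","properties":{"moves":{"type":"array"}},"required":["moves"]}

```bash
mkdir -p pics; cat > h.py <<'E'
import numpy as np,cv2
from bench import bot
def shot(name,f=None):
    p=bot.camera(name)
    if f: cv2.imwrite('pics/'+f,p['pixels'][...,::-1])
    return p
def R(p):
    o=np.array(p['orientation'],float)
    return o if o.shape==(3,3) else None
E
python3 - <<'E'
from h import *
s=bot.observe();print(s['position'],s['eef_rot'],s['wrist_force'],s['finger_gap'])
for n in('top','scene'):
    p=shot(n,n+'1.png');print(n,p['camera_matrix'],p['eye'],p['orientation'],[k for k in p if k not in('pixels','range_z')])
    for q in('pin','line','pad','small_tin'):
        print(q,[(np.round(d['centre'],4).tolist(),round(d['score'],2)) for d in bot.find_in(q,p)])
E
```

```text
[ 0.18968442 -0.5689609   0.24053443] [-3.09915935e+00 -5.02985867e-01  3.70134050e-04] [-0.93471938 -0.12112417  0.34824677] 0.08784684746876933
top [[468.20089513   0.         322.36425878]
 [  0.         468.20089513 207.27078987]
 [  0.           0.           1.        ]] [ 0.25496558 -0.27702191  0.98210311] [ 0.16866984 -0.18236358 -1.65309788] ['camera_matrix', 'eye', 'orientation', 'shot']
pin [([0.4489, -0.2638, 0.0301], 0.55)]
line [([0.5061, -0.2423, 0.0119], 0.55)]
pad [([0.5129, -0.2418, 0.0054], 0.72), ([0.5597, -0.3501, 0.0296], 0.45)]
small_tin [([0.5621, -0.1764, 0.0186], 0.69)]
scene [[434.22962693   0.         318.68947858]
 [  0.         434.22962693 199.02613454]
 [  0.           0.           1.        ]] [ 0.09025005 -0.85528723  0.52951216] [ 0.9223701  -0.26046623 -0.56204728] ['camera_matrix', 'eye', 'orientation', 'shot']
pin []
line []
pad [([0.549, -0.2648, 0.0087], 0.85)]
small_tin [([0.5591, -0.1876, 0.0161], 0.46)]
```

View pics/top1.png

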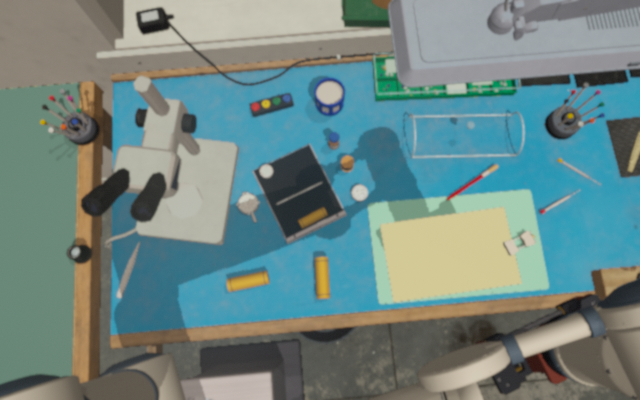

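View pics/scene1.png

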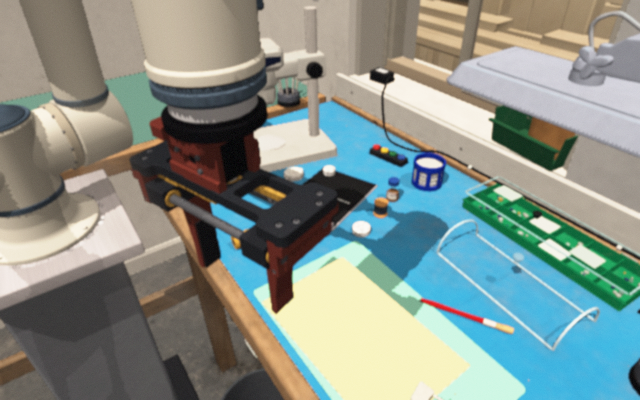

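The top view shows the pin at about (313,217), next to the fence. The line is at about (300,193) on the pad, the small tin is at (266,171), and the gauge is at (249,204). Next I'll rectify the pad region.

```bash
cat >> h.py <<'E'
from scipy.spatial.transform import Rotation as Ro
def topx(p,P):
    P=np.atleast_2d(P);c=(P-p['eye'])@Ro.from_rotvec(p['orientation']).as_matrix()
    K=p['camera_matrix'];z=-c[:,2]
    return np.c_[K[0,0]*c[:,0]/z+K[0,2],-K[1,1]*c[:,1]/z+K[1,2]]
def rect(p,z,x0=.42,x1=.62,y0=-.36,y1=-.14,res=.0005):
    # image: rows down = +x dec (top= x1), cols right = y dec
    w=int(round((y1-y0)/res));h=int(round((x1-x0)/res))
    W=np.array([[x1,y1,z],[x1,y0,z],[x0,y0,z],[x0,y1,z]])
    M=cv2.getPerspectiveTransform(np.float32(topx(p,W)),np.float32([[0,0],[w,0],[w,h],[0,h]]))
    im=cv2.warpPerspective(p['pixels'],M,(w,h),flags=cv2.INTER_CUBIC)
    return im,lambda px:np.c_[x1-np.atleast_2d(px)[:,1]*res,y1-np.atleast_2d(px)[:,0]*res]
def comp(mask,f,amin=100):
    n,l,st,_=cv2.connectedComponentsWithStats(mask.astype(np.uint8))
    for i in range(1,n):
        if st[i,4]<amin: continue
        q=np.argwhere(l==i)[:,::-1];w=f(q);r=cv2.minAreaRect(w.astype(np.float32)*1000)
        m=w.mean(0);e,v=np.linalg.eigh(np.cov((w-m).T));a=v[:,1]*np.sign(v[1,1])
        print(' n',st[i,4],'mean',np.round(m*1000,1),'rect c',np.round(r[0],1),'size',np.round(r[1],1),'axis yaw deg',round(float(np.degrees(np.arctan2(-a[0],a[1]))),2))
E
python3 - <<'E'
from h import *
p=shot('top')
for z,nm in((.006,'face'),(.016,'pin')):
    im,f=rect(p,z,.38,.62,-.36,-.14)
    hsv=cv2.cvtColor(im,cv2.COLOR_RGB2HSV)
    if nm=='face':
        cv2.imwrite('pics/rect1.png',im[...,::-1]); 
        print('white');comp((hsv[...,1]<60)&(hsv[...,2]>110),f)
        print('dark');comp((im.max(2)<75),f,2000)
    else:
        print('brass');comp((hsv[...,0]>10)&(hsv[...,0]<30)&(hsv[...,1]>110)&(hsv[...,2]>90),f)
E
```

```text
white
 n 583 mean [ 609.  -335.8] rect c [ 609.7 -335.6] size [12.8 23.9] axis yaw deg 34.91
 n 552 mean [ 598.4 -286.4] rect c [ 595.4 -287.7] size [49.5  5. ] axis yaw deg -68.73
 n 239 mean [ 579.7 -348.8] rect c [ 579.1 -349.4] size [ 7.7 25.1] axis yaw deg 47.74
 n 3351 mean [ 566.1 -180.1] rect c [ 565.7 -180.3] size [33.1 31.1] axis yaw deg -72.89
 n 716 mean [ 542.4 -161.9] rect c [ 541.4 -162.3] size [58.2  4.8] axis yaw deg -68.82
 n 159 mean [ 543.3 -309.4] rect c [ 541.8 -309.9] size [32.6  1.9] axis yaw deg -69.66
 n 182 mean [ 549.7 -351.8] rect c [ 550.1 -351.6] size [17.   5.2] axis yaw deg -21.27
 n 306 mean [ 518.4 -270.3] rect c [ 518.1 -269.5] size [ 3.5 29.2] axis yaw deg 21.58
 n 3542 mean [ 491.  -148.2] rect c [ 487.8 -151. ] size [66.5 22. ] axis yaw deg 88.81
 n 563 mean [ 487.5 -330. ] rect c [ 492.4 -328.1] size [54.4  4. ] axis yaw deg -67.44
 n 292 mean [ 495.9 -212.7] rect c [ 495.6 -211.9] size [ 3.6 23.8] axis yaw deg 21.78
 n 5825 mean [ 434.  -279.2] rect c [ 433.8 -277.3] size [ 17.9 140.7] axis yaw deg 21.03
dark
 n 72140 mean [ 518.3 -246.2] rect c [ 515.3 -245.8] size [162.9 133.1] axis yaw deg -87.89
brass
 n 1306 mean [ 566.4 -353.2] rect c [ 566.8 -352.5] size [14.  25.5] axis yaw deg 87.61
 n 4881 mean [ 451.9 -272.6] rect c [ 451.9 -272.7] size [20.5 62.9] axis yaw deg 23.36
```

View pics/rect1.png

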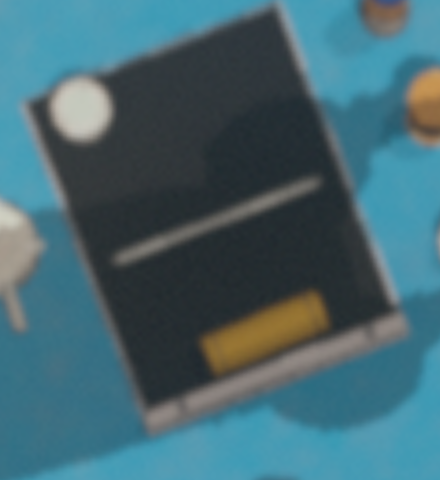

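The pin is roughly 63 mm from the line and already centred along it. I'll take the tool orientation nearly as it is and work out the approach.

```bash
cat >> h.py <<'E'
YAW=21.3
n=np.array([np.cos(np.radians(YAW)),np.sin(np.radians(YAW))])
def to(x,y,z,yaw=YAW):
    s=bot.observe();M=Ro.from_rotvec(s['eef_rot']).as_matrix()
    cy=np.degrees(np.arctan2(M[1,0],M[0,0]))
    print('t',round(s['t'],2),'pos mm',np.round(s['position']*1000,1),'yaw',round(cy,2),'tilt',np.round(M[:2,2],4),'F',np.round(s['wrist_force'],1),'gap',round(s['finger_gap'],4))
    print('shift tool cm',np.round(M.T@(np.array([x,y,z])-s['position'])*100,2),'turn z',round(np.radians(cy-yaw),4))
E
python3 -c "
from h import *
to(*(np.array([.4519,-.2726])-.0063*n),.10)"
```

```text
t 0.55 pos mm [ 189.8 -569.2  241.7] yaw 18.44 tilt [ 0. -0.] F [-1.3 -0.7 -0.2] gap 0.0877
shift tool cm [ 33.62 -19.82  14.16] turn z -0.05
```

play_rows([
  [-0.3, [3.8, -2.4, 0], [0, 0, -0.05]],
  [-0.3, [3.8, -2.4, 0], [0, 0, 0]],
  [-0.3, [3.8, -2.4, 0], [0, 0, 0]],
  [-0.3, [3.8, -2.4, 1], [0, 0, 0]],
  [-0.3, [3.8, -2.4, 1.5], [0, 0, 0]],
  [-0.3, [3.8, -2.4, 2], [0, 0, 0]],
  [-0.3, [3.8, -2.4, 2], [0, 0, 0]],
  [-0.3, [3.8, -2.0, 2], [0, 0, 0]],
])

```text
t: 1.35
position: [0.4073, -0.2833, 0.1563]
eef_rot: [3.087, 0.58, 0.001]
wrist_force: [0.6, -1.4, -0.8]
finger_gap: 0.0312
grip_force: 0.0
```

```bash
python3 -c "
from h import *
to(*(np.array([.4519,-.2726])-.0063*n),.06)"
```

```text
t 1.35 pos mm [ 407.3 -283.3  156.3] yaw 21.3 tilt [ 0.001  -0.0007] F [ 0.6 -1.4 -0.8] gap 0.0312
shift tool cm [3.91 0.62 9.64] turn z 0.0
```

play_rows([
  [-0.3, [1.5, 0.0, 3], [0, 0, 0]],
  [-0.3, [1.5, 0.0, 3], [0, 0, 0]],
  [-0.3, [0, 0, 1.5], [0, 0, 0]],
  [-0.3, [0, 0, 0], [0, 0, 0]],
  [-0.3, [0, 0, 0], [0, 0, 0]],
])

```text
t: 1.85
position: [0.4341, -0.2748, 0.0826]
eef_rot: [3.087, 0.579, 0.0]
wrist_force: [-0.5, -0.6, 0.1]
finger_gap: 0.0309
grip_force: 0.0
```

```bash
python3 -c "
from h import *
to(*(np.array([.4519,-.2726])-.0063*n),.045)
shot('scene','s2.png')"
```

```text
t 1.85 pos mm [ 434.1 -274.8   82.6] yaw 21.26 tilt [ 0.0004 -0.0006] F [-0.5 -0.6  0.1] gap 0.0309
shift tool cm [1.11 0.44 3.76] turn z -0.0008
```

View pics/s2.png

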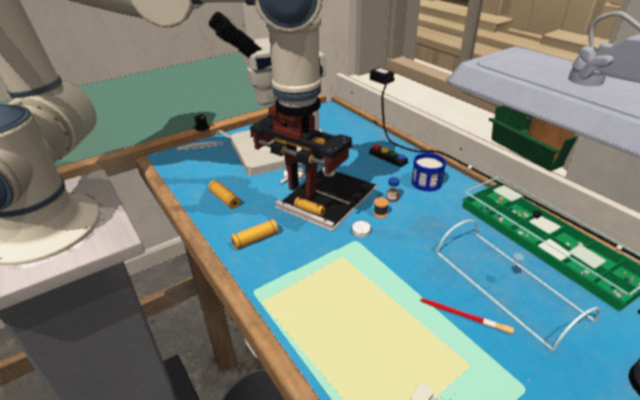

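The hand is above and just behind the pin (pin at about (308,205), fingers at about (300,185)). Now I'll go down until it touches.

play_rows([
  [-0.3, [1.1, 0.4, 1.5], [0, 0, 0]],
  [-0.3, [0, 0, 1.5], [0, 0, 0]],
  [-0.3, [0, 0, 0.5], [0, 0, 0]],
  [-0.3, [0, 0, 0.2], [0, 0, 0]],
  [-0.3, [0, 0, 0.1], [0, 0, 0]],
  [-0.3, [0, 0, 0], [0, 0, 0]],
])

```text
t: 2.5
position: [0.4462, -0.2738, 0.0451]
eef_rot: [3.087, 0.58, 0.002]
wrist_force: [-1.5, 2.0, 4.0]
finger_gap: 0.0311
grip_force: 2.1
```

```bash
python3 -c "
from h import *
to(*(np.array([.4519,-.2726])-.0063*n),.045)"
```

```text
t 2.5 pos mm [ 446.2 -273.8   45.1] yaw 21.3 tilt [0.0011 0.0002] F [-1.5  2.   4. ] gap 0.0311
shift tool cm [-0.05  0.1   0.01] turn z -0.0001
```

play_rows([
  [-0.3, [0.2, 0, 0.04], [0, 0, 0]],
  [-0.3, [0.5, 0, 0], [0, 0, 0]],
  [-0.3, [0.6, 0, 0], [0, 0, 0]],
  [-0.3, [0.6, 0, 0], [0, 0, 0]],
  [-0.3, [0.4, 0, 0], [0, 0, 0]],
  [-0.3, [0.2, 0, 0], [0, 0, 0]],
  [-0.3, [0, 0, 0], [0, 0, 0]],
  [-0.3, [0, 0, 0], [0, 0, 0]],
])

```text
t: 3.3
position: [0.4699, -0.2643, 0.045]
eef_rot: [-3.087, -0.581, -0.002]
wrist_force: [-1.2, 4.0, 7.8]
finger_gap: 0.0306
grip_force: 3.5
```

play_rows([
  [-0.3, [0, 0, -0.5], [0, 0, 0]],
  [-0.3, [0, 0, -2], [0, 0, 0]],
  [-0.3, [0, 5, -1], [0, 0, 0]],
  [-0.3, [0, 5, 0], [0, 0, 0]],
  [-0.3, [0, 5, 0], [0, 0, 0]],
  [-0.3, [0, 0, 0], [0, 0, 0]],
])

```text
t: 3.9
position: [0.5232, -0.4083, 0.0744]
eef_rot: [-3.087, -0.574, 0.005]
wrist_force: [0.0, 0.8, -0.5]
finger_gap: 0.0304
grip_force: 0.0
```

```bash
cat >> h.py <<'E'
def meas(f=None):
    p=shot('top')
    im,g=rect(p,.016,.40,.58,-.33,-.17);hsv=cv2.cvtColor(im,cv2.COLOR_RGB2HSV)
    if f: cv2.imwrite('pics/'+f,im[...,::-1])
    comp((hsv[...,0]>10)&(hsv[...,0]<30)&(hsv[...,1]>110)&(hsv[...,2]>70),g,1500)
    im,g=rect(p,.006,.45,.57,-.33,-.17);hsv=cv2.cvtColor(im,cv2.COLOR_RGB2HSV)
    print('white');comp((hsv[...,1]<90)&(hsv[...,2]>80),g,150)
E
python3 -c "
from h import *
meas('m1.png');to(.46,-.27,.06)"
```

```text
white
 n 1896 mean [ 560.9 -182.2] rect c [ 560.  -182.8] size [25.5 20. ] axis yaw deg 8.6
 n 63134 mean [ 503.7 -256.1] rect c [ 510.2 -249.8] size [159.5 119.5] axis yaw deg 11.43
t 3.95 pos mm [ 522.8 -405.8   75.3] yaw 21.13 tilt [-0.0032  0.002 ] F [-0.5  1.7  0.2] gap 0.0306
shift tool cm [ -0.96 -14.93   1.57] turn z -0.0029
```

View pics/m1.png

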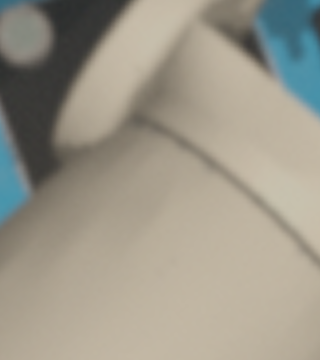

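The arm hides the pad, so I'll retreat toward the start pose for the look.

play_rows([
  [-0.3, [-4.5, 0, -1], [0, 0, 0]],
  [-0.3, [-4.5, 1, -1], [0, 0, 0]],
  [-0.3, [-4.5, 1, -1], [0, 0, 0]],
  [-0.3, [-4.5, 1, 0], [0, 0, 0]],
  [-0.3, [-4.5, 0, 0], [0, 0, 0]],
  [-0.3, [-4.5, 0, 0], [0, 0, 0]],
  [-0.3, [0, 0, 0], [0, 0, 0]],
])

```text
t: 4.65
position: [0.2782, -0.5305, 0.1091]
eef_rot: [3.087, 0.572, -0.003]
wrist_force: [-0.3, -0.3, -0.4]
finger_gap: 0.0305
grip_force: 0.0
```

```bash
python3 -c "
from h import *
meas('m2.png');to(.46,-.27,.06)"
```

```text
n 5108 mean [ 464.2 -267.9] rect c [ 464.1 -268. ] size [21.5 63.4] axis yaw deg 23.19
white
 n 2223 mean [ 559.9 -182.8] rect c [ 558.8 -183.8] size [27.5 22.5] axis yaw deg 16.42
 n 1829 mean [ 526.3 -314.4] rect c [ 525.9 -314.7] size [96.4  7. ] axis yaw deg -69.67
 n 1395 mean [ 487.6 -183. ] rect c [ 490. -182.] size [86.2  6.3] axis yaw deg -69.47
 n 2927 mean [ 509.6 -247.7] rect c [ 509.9 -248.1] size [  7.7 109.1] axis yaw deg 21.38
 n 603 mean [ 453.8 -320.2] rect c [ 455.8 -315.5] size [28.  10.5] axis yaw deg 11.8
t 4.7 pos mm [ 280.7 -529.7  109.1] yaw 21.09 tilt [ 0.0004 -0.0013] F [1.2 0.4 0.7] gap 0.0308
shift tool cm [ 26.07 -17.78   4.89] turn z -0.0036
```

View pics/m2.png

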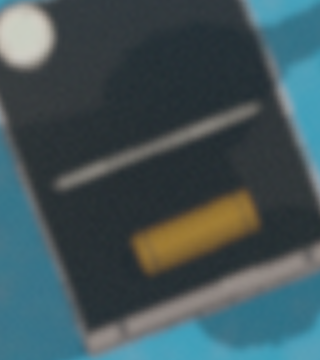

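The roll ratio is right: 13 mm of pin for 25 mm of tip. The pin is about 1.8° off in yaw and 50 mm is left. I'll go back and square the tool to the pin.

play_rows([
  [-0.3, [3.7, -2.54, 0], [0, 0, 0]],
  [-0.3, [3.7, -2.54, 0], [0, 0, 0]],
  [-0.3, [3.7, -2.54, 0], [0, 0, 0]],
  [-0.3, [3.7, -2.54, 0.4], [0, 0, 0]],
  [-0.3, [3.7, -2.54, 1], [0, 0, 0]],
  [-0.3, [3.7, -2.54, 1], [0, 0, 0]],
  [-0.3, [3.7, -2.54, 1], [0, 0, -0.037]],
  [-0.3, [0, 0, 0], [0, 0, 0]],
])

```text
t: 5.5
position: [0.4618, -0.2634, 0.0729]
eef_rot: [-3.07, -0.65, -0.001]
wrist_force: [-0.6, 0.1, -0.0]
finger_gap: 0.0307
grip_force: 0.0
```

play_rows([
  [-0.3, [0, 0, 0.5], [0, 0, 0]],
  [-0.3, [0, 0, 0], [0, 0, 0]],
  [-0.3, [0, 0, 0], [0, 0, 0]],
])

```text
t: 5.8
position: [0.4591, -0.2707, 0.0693]
eef_rot: [3.076, 0.635, 0.0]
wrist_force: [0.0, -0.1, 0.3]
finger_gap: 0.0307
grip_force: 0.0
```

```bash
python3 -c "
from h import *
to(.4584,-.2704,.0445,23.2)"
```

```text
t 5.8 pos mm [ 459.1 -270.7   69.3] yaw 23.33 tilt [ 0.0002 -0.0004] F [ 0.  -0.1  0.3] gap 0.0307
shift tool cm [-0.06 -0.05  2.48] turn z 0.0023
```

play_rows([
  [-0.3, [-0.05, 0, 1.5], [0, 0, 0]],
  [-0.3, [0, 0, 0.7], [0, 0, 0]],
  [-0.3, [0, 0, 0.2], [0, 0, 0]],
  [-0.3, [0, 0, 0.1], [0, 0, 0]],
  [-0.3, [0, 0, 0], [0, 0, 0]],
])

```text
t: 6.3
position: [0.4593, -0.2703, 0.0449]
eef_rot: [-3.076, -0.636, -0.002]
wrist_force: [-2.2, 2.2, 7.7]
finger_gap: 0.0307
grip_force: 4.0
```

play_rows([
  [-0.3, [0.2, 0, 0.04], [0, 0, 0]],
  [-0.3, [0.5, 0, 0], [0, 0, 0]],
  [-0.3, [0.6, 0, 0], [0, 0, 0]],
  [-0.3, [0.6, 0, 0], [0, 0, 0]],
  [-0.3, [0.4, 0, 0], [0, 0, 0]],
  [-0.3, [0.2, 0, 0], [0, 0, 0]],
  [-0.3, [0, 0, 0], [0, 0, 0]],
  [-0.3, [0, 0, 0], [0, 0, 0]],
])

```text
t: 7.1
position: [0.4827, -0.2603, 0.0449]
eef_rot: [3.076, 0.637, 0.003]
wrist_force: [-0.7, 3.4, 9.3]
finger_gap: 0.0308
grip_force: 4.5
```

play_rows([
  [-0.3, [0, 0, -0.5], [0, 0, 0]],
  [-0.3, [-0.65, 0, -0.3], [0, 0, 0]],
  [-0.3, [-0.6, 0, 0], [0, 0, 0]],
  [-0.3, [0, 0, 0.4], [0, 0, 0]],
  [-0.3, [0, 0, 0.3], [0, 0, 0]],
  [-0.3, [0, 0, 0.1], [0, 0, 0]],
  [-0.3, [0, 0, 0], [0, 0, 0]],
])

```text
t: 7.8
position: [0.4713, -0.2651, 0.0449]
eef_rot: [3.076, 0.638, 0.003]
wrist_force: [-2.5, 2.2, 9.3]
finger_gap: 0.0307
grip_force: 4.1
```

play_rows([
  [-0.3, [0.2, 0, 0], [0, 0, 0]],
  [-0.3, [0.5, 0, 0], [0, 0, 0]],
  [-0.3, [0.6, 0, 0], [0, 0, 0]],
  [-0.3, [0.6, 0, 0], [0, 0, 0]],
  [-0.3, [0.4, 0, 0], [0, 0, 0]],
  [-0.3, [0.2, 0, 0], [0, 0, 0]],
  [-0.3, [0, 0, 0], [0, 0, 0]],
  [-0.3, [0, 0, 0], [0, 0, 0]],
])

```text
t: 8.6
position: [0.4945, -0.2551, 0.0449]
eef_rot: [3.075, 0.638, 0.003]
wrist_force: [0.3, 2.0, 8.1]
finger_gap: 0.0309
grip_force: 3.9
```

play_rows([
  [-0.3, [0, 0, -0.5], [0, 0, 0]],
  [-0.3, [-0.65, 0, -0.3], [0, 0, 0]],
  [-0.3, [-0.6, 0, 0], [0, 0, 0]],
  [-0.3, [0, 0, 0.4], [0, 0, 0]],
  [-0.3, [0, 0, 0.3], [0, 0, 0]],
  [-0.3, [0, 0, 0.1], [0, 0, 0]],
  [-0.3, [0, 0, 0], [0, 0, 0]],
])

```text
t: 9.3
position: [0.4827, -0.26, 0.0449]
eef_rot: [3.076, 0.638, 0.003]
wrist_force: [-0.5, 2.5, 7.6]
finger_gap: 0.0309
grip_force: 4.1
```

play_rows([
  [-0.3, [0.2, 0, 0], [0, 0, 0]],
  [-0.3, [0.5, 0, 0], [0, 0, 0.006]],
  [-0.3, [0.6, 0, 0], [0, 0, 0.008]],
  [-0.3, [0.6, 0, 0], [0, 0, 0.008]],
  [-0.3, [0.4, 0, 0], [0, 0, 0.008]],
  [-0.3, [0.2, 0, 0], [0, 0, 0]],
  [-0.3, [0, 0, 0], [0, 0, 0]],
  [-0.3, [0, 0, 0], [0, 0, 0]],
])

```text
t: 10.1
position: [0.506, -0.2504, 0.045]
eef_rot: [3.084, 0.592, 0.003]
wrist_force: [-0.6, 1.2, 8.1]
finger_gap: 0.0308
grip_force: 3.8
```

play_rows([
  [-0.3, [0, 0, -0.5], [0, 0, 0]],
  [-0.3, [0, 0, -3], [0, 0, 0]],
  [-0.3, [0, 4, -2], [0, 0, 0]],
  [-0.3, [-3.5, 3.5, 0], [0, 0, 0]],
  [-0.3, [-3.5, 3.5, 0], [0, 0, 0]],
  [-0.3, [-3.5, 3.5, 0], [0, 0, 0]],
  [-0.3, [-3.5, 3.5, 0], [0, 0, 0]],
  [-0.3, [-4.5, 0, 0], [0, 0, 0]],
])

```text
t: 10.9
position: [0.3989, -0.4888, 0.0958]
eef_rot: [-3.084, -0.59, 0.002]
wrist_force: [-0.0, -0.6, 0.0]
finger_gap: 0.0307
grip_force: 0.0
```

play_rows([
  [-0.3, [-4.5, 0, 0], [0, 0, 0]],
  [-0.3, [-4.5, 0, 0], [0, 0, 0]],
  [-0.3, [-4.5, 0, 0], [0, 0, 0]],
  [-0.3, [0, 0, 0], [0, 0, 0]],
])

```text
t: 11.3
position: [0.2693, -0.5378, 0.098]
eef_rot: [-3.087, -0.582, 0.004]
wrist_force: [-0.5, -0.6, -0.3]
finger_gap: 0.0306
grip_force: 0.0
```

```bash
python3 -c "
from h import *
meas('m3.png');to(.50,-.25,.07)"
```

```text
n 5006 mean [ 500.8 -252.6] rect c [ 500.8 -252.7] size [21.3 63.6] axis yaw deg 21.55
white
 n 2226 mean [ 559.9 -182.8] rect c [ 558.8 -183.8] size [27.5 22.5] axis yaw deg 16.09
 n 1800 mean [ 528.1 -313.8] rect c [ 526.1 -314.9] size [96.6  6.7] axis yaw deg -69.39
 n 1457 mean [ 489.3 -182.5] rect c [ 489.8 -182. ] size [85.7  6.6] axis yaw deg -69.78
 n 578 mean [ 525.3 -287.4] rect c [ 524.4 -287.8] size [ 8.8 24.2] axis yaw deg 20.27
 n 727 mean [ 495.  -210.1] rect c [ 494.3 -210.5] size [ 8.9 27.6] axis yaw deg 22.94
 n 603 mean [ 453.8 -320.3] rect c [ 455.8 -315.5] size [28.  10.5] axis yaw deg 11.89
t 11.35 pos mm [ 271.8 -536.8   98. ] yaw 21.45 tilt [-0.0007  0.0008] F [0.9 0.5 0.5] gap 0.0308
shift tool cm [ 31.73 -18.35   2.81] turn z 0.0025
```

View pics/m3.png

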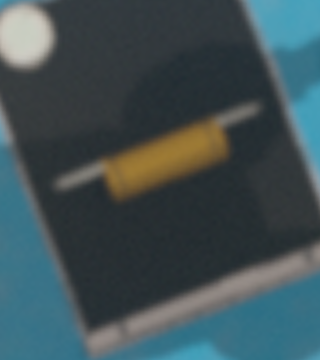

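The yaw is fixed and about 10.1 mm is left. One more stroke of about 20 mm with the tip should do it.

play_rows([
  [-0.3, [3.9, -2.26, 0], [0, 0, 0]],
  [-0.3, [3.9, -2.26, 0], [0, 0, 0]],
  [-0.3, [3.9, -2.26, 0], [0, 0, 0]],
  [-0.3, [3.9, -2.26, 0], [0, 0, 0]],
  [-0.3, [3.9, -2.26, 0], [0, 0, 0]],
  [-0.3, [3.9, -2.26, 0.6], [0, 0, 0]],
  [-0.3, [3.9, -2.26, 1.1], [0, 0, 0]],
  [-0.3, [3.9, -2.26, 1.1], [0, 0, 0]],
])

```text
t: 12.15
position: [0.4991, -0.2498, 0.0704]
eef_rot: [-3.085, -0.594, -0.001]
wrist_force: [0.4, -0.2, 0.1]
finger_gap: 0.0306
grip_force: 0.0
```

play_rows([
  [-0.3, [0, 0, 0], [0, 0, 0]],
  [-0.3, [0, 0, 0], [0, 0, 0]],
  [-0.3, [0, 0, 0], [0, 0, 0]],
  [-0.3, [0, 0, 0], [0, 0, 0]],
])

```text
t: 12.55
position: [0.4971, -0.2536, 0.0711]
eef_rot: [3.085, 0.589, 0.001]
wrist_force: [-0.6, 0.4, -0.3]
finger_gap: 0.0308
grip_force: 0.0
```

```bash
python3 -c "
from h import *
to(.4961,-.2544,.0445,21.4)"
```

```text
t 12.55 pos mm [ 497.1 -253.6   71.1] yaw 21.63 tilt [ 0.0005 -0.0005] F [-0.6  0.4 -0.3] gap 0.0308
shift tool cm [-0.12  0.03  2.66] turn z 0.0039
```

play_rows([
  [-0.3, [-0.1, 0, 1.5], [0, 0, 0.003]],
  [-0.3, [0, 0, 0.9], [0, 0, 0]],
  [-0.3, [0, 0, 0.2], [0, 0, 0]],
  [-0.3, [0, 0, 0.1], [0, 0, 0]],
  [-0.3, [0, 0, 0], [0, 0, 0]],
])

```text
t: 13.05
position: [0.4968, -0.2533, 0.0449]
eef_rot: [3.086, 0.586, 0.003]
wrist_force: [-1.6, 2.1, 9.1]
finger_gap: 0.0308
grip_force: 4.8
```

play_rows([
  [-0.3, [0.2, 0, 0], [0, 0, 0]],
  [-0.3, [0.4, 0, 0], [0, 0, 0]],
  [-0.3, [0.5, 0, 0], [0, 0, 0]],
  [-0.3, [0.4, 0, 0], [0, 0, 0]],
  [-0.3, [0.3, 0, 0], [0, 0, 0]],
  [-0.3, [0.1, 0, 0], [0, 0, 0]],
  [-0.3, [0, 0, 0], [0, 0, 0]],
  [-0.3, [0, 0, 0], [0, 0, 0]],
])

```text
t: 13.85
position: [0.5147, -0.2462, 0.0449]
eef_rot: [3.086, 0.586, 0.003]
wrist_force: [-1.0, 3.0, 9.3]
finger_gap: 0.0304
grip_force: 4.7
```

play_rows([
  [-0.3, [0, 0, -0.5], [0, 0, 0]],
  [-0.3, [0, 0, -3], [0, 0, 0]],
  [-0.3, [0, 4, -2], [0, 0, 0]],
  [-0.3, [-3.5, 3.5, 0], [0, 0, 0]],
  [-0.3, [-3.5, 3.5, 0], [0, 0, 0]],
  [-0.3, [-3.5, 3.5, 0], [0, 0, 0]],
  [-0.3, [-3.5, 3.5, 0], [0, 0, 0]],
  [-0.3, [-4.5, 0, 0], [0, 0, 0]],
])

```text
t: 14.65
position: [0.4067, -0.4843, 0.0953]
eef_rot: [-3.084, -0.584, 0.003]
wrist_force: [-1.2, -0.2, -0.4]
finger_gap: 0.0305
grip_force: 0.0
```

play_rows([
  [-0.3, [-4.5, 0, 0], [0, 0, 0]],
  [-0.3, [-4.5, 0, 0], [0, 0, 0]],
  [-0.3, [-4.5, 0, 0], [0, 0, 0]],
  [-0.3, [0, 0, 0], [0, 0, 0]],
  [-0.3, [0, 0, 0], [0, 0, 0]],
])

```text
t: 15.15
position: [0.2812, -0.5312, 0.0977]
eef_rot: [-3.086, -0.582, -0.0]
wrist_force: [-0.1, 0.4, -0.2]
finger_gap: 0.0308
grip_force: 0.0
```

```bash
python3 -c "
from h import *
meas('m4.png');meas();to(.51,-.25,.07)"
```

```text
n 4997 mean [ 510.4 -248.3] rect c [ 510.5 -248.7] size [21.5 62.9] axis yaw deg 21.82
white
 n 2227 mean [ 559.9 -182.8] rect c [ 558.8 -183.8] size [27.5 22.5] axis yaw deg 16.34
 n 1831 mean [ 527.2 -314.1] rect c [ 526.  -314.7] size [96.6  6.8] axis yaw deg -69.63
 n 1412 mean [ 488.1 -182.9] rect c [ 489.8 -182.2] size [85.7  6.2] axis yaw deg -69.59
 n 579 mean [ 525.3 -287.7] rect c [ 526.6 -287.9] size [ 9.8 22.8] axis yaw deg 21.83
 n 653 mean [ 494.5 -209.1] rect c [ 495.1 -208.8] size [ 8.9 25. ] axis yaw deg 22.09
 n 605 mean [ 453.8 -320.2] rect c [ 455.8 -315.5] size [28.  10.5] axis yaw deg 11.92
 n 4988 mean [ 510.4 -248.3] rect c [ 510.5 -248.6] size [21.4 62.6] axis yaw deg 21.94
white
 n 2226 mean [ 559.9 -182.8] rect c [ 558.8 -183.8] size [27.5 22.5] axis yaw deg 15.46
 n 1821 mean [ 526.8 -314.2] rect c [ 526.  -314.7] size [96.6  6.8] axis yaw deg -69.59
 n 1414 mean [ 488.2 -182.9] rect c [ 490.  -182.1] size [86.2  6.2] axis yaw deg -69.59
 n 585 mean [ 525.3 -287.6] rect c [ 526.6 -287.9] size [ 9.8 22.8] axis yaw deg 21.61
 n 656 mean [ 494.6 -209.3] rect c [ 493.7 -209.3] size [ 9.8 24.8] axis yaw deg 22.11
 n 608 mean [ 453.8 -320.2] rect c [ 455.8 -315.2] size [28.5 10.5] axis yaw deg 11.99
t 15.25 pos mm [ 283.1 -530.5   98. ] yaw 21.54 tilt [0.0001 0.001 ] F [-0.  -0.4 -0.2] gap 0.0305
shift tool cm [ 31.41 -17.76   2.83] turn z 0.0043
```

View pics/m4.png

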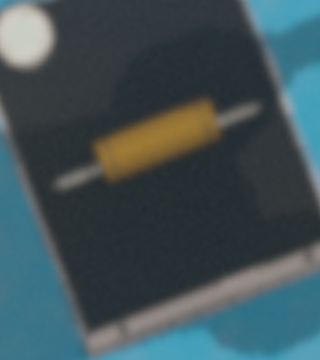

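The pin now lies on the line, within about 0.5 mm and 0.5°. The line shows equally at both ends, the surroundings are undisturbed, and the hand is clear.

```bash
python3 -c "
from h import *
print(bot.finish_job())"
```

```text
the job is handed in; nothing more can be done
None
```

The brass pin was rolled in five fingertip strokes and rests centred on the white line, within about 0.5 mm and 0.5° by the last top-camera measurement; nothing else on the pad appeared moved, the hand was clear, and I handed the job in at about 15 s (no verdict was returned).

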